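# Find the tired spring clip by tugging and file its pass in the case

## Robot

A 7-joint arm with a two-finger parallel gripper is mounted at the origin on the work surface. World frame = base frame: x ahead of the robot, y to its left, z up, the work surface at z = 0. Lengths are in mm, angles in rad, forces in N, time in s.
With the tool pointing down it reaches from about 400 to 875 mm from the base axis. Payload 6.5 kg.
Tool frame: the origin (TCP) lies on the centre line of the jaws, within the pads' length; the fingertips stand 17 mm ahead of it and the grasp point (between the pads) lies 2 mm behind it; z points along the fingers, y is the direction in which the jaws open and shut (so a half turn about z gives the same grasp; the last joint's range is limited). The gripper opens to 85 mm and grips with 20 to 120 N. Pads are 22 mm wide; open, the fingers measure 114 mm over their backs; the gripper's body (76 mm by 85 mm) begins 54 mm behind the grasp point. The pads swing forward as they close: fully open they stand 13 mm farther back than shut.
Start: joints at [1.206, 0.536, -0.004, 1.538, 0.003, 1.067, -0.071], TCP at [191.339, -621.192, 248.29] pointing down, gripper open.
Joint ranges: [-2.7, 2.7], [-0.37, 2.16], [-1.27, 1.26], [0.24, 2.4], [-1.31, 4.45], [0.19, 1.91], [-2.76, 2.76]. Speed limits (rad/s): [2.39, 2.39, 3.14, 3.14, 3.14, 3.14, 3.14].

## Interface

Orientations are given as a rotation vector (axis times angle).
In Python, from station import env gives the robot as it stands.
- The arm moves only by the tool step_arm, never from a script. Its argument "steps" is a list of rows, each an object with "delta_pos": the shift along the tool's x, y, z in cm, a list of three; "turn": the turn, a rotation vector about the tool's x, y, z in degrees, a list of three. A call has 1 to 12 rows; each row is the pose to reach, as a shift and turn from the pose measured when the call began, along the tool's axes at that moment; what a row does not reach only later rows make up. A row lasts 1/10 s, in which the tool goes at most 50 mm and 8.59 degrees, less where a joint would pass 70% of its speed; a pose out of reach is approached as far as the arm can. A call with a gripper value outside its range is refused whole. "claw" is the opening, from -1 (shut) to 1 (fully open), set as the call begins (left out, the last holds). The fingers move at their own pace and stop on an object; the grip force is fixed at half the most. Time passes only in rows, so rows that repeat a pose let the fingers close. It gives the time, the measured TCP pose, the force and the opening at its end, in the units of the state.
- env.observe(): the state, without advancing time (a new reading comes with each control period).
- env.snapshot(name): name is "scene" or "top"; returns a dict with "pixels" (420x560x3 uint8, red, green, blue), "range_z" (420x560 float32, mm along the optical axis (not along the pixel's ray), 0 where there is no reading), "K" (3x3 intrinsics, pixels), "R" (3x3) and "t" (3): a world point X has camera coordinates R X + t. Camera axes: x right, y down, z forward; pixel columns grow to the right and rows downward; lengths in mm; the calibration is good to about 2 mm. A picture is of the moment at which its call begins.
- env.finish_job(): hands the job in, once; it reports no verdict.
Trained networks look in a picture, given as the dict that the camera call returned (one of the last four; its "shot" number tells which), for a name from the list of things; names that differ only in an ending like _2 or _b are one class to them, and where a whole thing is asked for, a point or a joint stands for the part that bears it (a point fixed in the world has none). Each returns a list of dicts, best first, with "confidence" (0 to 1); they miss things now and then, are a little off and sometimes report something else, mostly with a low value. They report only what shows in the picture. A call takes as long as a camera call. They do not tell look-alikes from the thing itself.
- env.search_frame(picture, thing): "xy" ([column, row] in pixels, amid what is visible of it).
- env.outline_of(picture, thing): "region" (420x560 bool, what is visible of it) and "xy" ([column, row] in pixels, amid what is visible of it).
The state is a dict: "clock": time; "joint_pos": joint angles; "joint_velocities": joint speeds; "tau": joint torques, N m; "eef_pos": TCP position; "ee_rot": TCP orientation; "contact_force": force on the tool from outside, world axes, zero at the start; "torque": the same for the moment, N m; "opening": finger opening in mm.
Only numpy, scipy, OpenCV 4.12 (cv2) and the standard library are available. Lean on these libraries where they do the work, as an engineer would, in place of code of your own. Each camera call takes 0.05 s, during which the arm holds its last target. There are 200 camera calls.

## Task

One of the three spring clips on the rail has gone weak, and its pass will get lost. Tug the passes gently straight up to feel which clip is the weak one, draw its pass out and stand it in the slot of the open aluminium case without forcing it; the passes in the two sound clips must stay seated where they are, and the bowl and whistle are left alone.

Things in the scene. Friction and masses are not known exactly. Their poses are not given: they have to be found in the camera images.
- rail: aluminium bar lying on the shelf, fixed, 300 mm long (its y axis), 56 mm wide, 16 mm high, with three like steel spring clips standing on it, mouths up, 105 mm apart along y. Origin: at the shelf surface, under the middle pass. A red thumb lever (leave alone) sticks out of each clip towards the bar's -x side, to 33 mm from the pass and about 50 mm above the shelf.
- clip_right (a point): middle of the mouth of the clip at the bar's -y end, on the line where its sprung lip presses the pass against the fixed back jaw, 48 mm above the shelf; axes as the bar's. Clip 40 mm wide (y), top 55 mm above the shelf. Its pass comes out straight up and is free after rising 23 mm.
- clip_middle (a point): same point of the middle clip. The clips look alike, but one of the three (it changes) is weak: its pass slides up at a steady pull of only 2 to 6 N, all the way.
- clip_left (a point): same point of the clip at the bar's +y end. A sound clip holds its pass still up to a pull of at least 11 N (it lets it slide at 12 to 19 N). Gripping a clamped pass can itself load the hand by a few N before the pull begins.
- pass_blue_mid (a point): centre of the blue pass, a rigid plastic holder 54 mm wide (its y axis), 86 mm tall (z axis), 4 mm thick (x axis), about 30 g, standing upright in one of the clips, its lower edge 25 mm and its top edge 111 mm above the shelf. It can be gripped by its two side edges, 54 mm apart, which are free above the rail. Which pass is in which clip changes.
- pass_orange_mid (a point): centre of the orange pass, same size and axes as the blue one
- pass_green_mid (a point): centre of the green pass, same size and axes as the blue one
- slot (a point): middle of the mouth of the pass slot in the grey insert of the open aluminium case, 42 mm above the shelf. The slot is 64 mm long (its y axis), 12 mm wide (its x axis), 30 mm deep, straight down, with a 2 mm chamfer. A pass standing on its floor has its centre 13 mm above this point and may lean a little.
- case: the aluminium case, fixed, 120 by 180 mm (x, y), rim 48 mm above the shelf; origin under its centre. The slot lies 25 mm to -x of the centre, along y. The lid, a shell 120 by 180 by 48 mm hinged on the +x rim, stands open just past upright, its top 165 mm above the shelf. Four round spare cells stick up to 50 mm above the shelf, 53 mm from the slot on the +x side.
- turntable: chrome turntable, 250 mm across, fixed, with four carabiners around a silver headlamp, its top about 62 mm above the shelf; origin under its centre. Leave alone.
- bowl: white ceramic bowl, 150 mm across, 55 mm high, loose; origin under its centre. Leave alone.
- whistle: green plastic whistle, about 52 by 20 by 22 mm, loose; origin under its round chamber. Leave alone.
Mind the look-alikes: they are no part of the job. Leave any yellow look-alike of the part that bears pass_green_mid alone.

How it is judged (in metres and radians):
On the way:
1. one pass has been drawn up clear of its clip while the other two stay seated (((height (world z) of pass_blue_mid above 0.095 m and distance of each of pass_orange_mid, pass_green_mid from where it was at the start of the episode below 0.006 m) or (height (world z) of pass_orange_mid above 0.095 m and distance of each of pass_blue_mid, pass_green_mid from where it was at the start of the episode below 0.006 m) or (height (world z) of pass_green_mid above 0.095 m and distance of each of pass_blue_mid, pass_orange_mid from where it was at the start of the episode below 0.006 m))), for 0.1 s.
At the end, for the whole second after the job is handed in: One pass stands at rest on the floor of the case's slot, released (within 18 mm of its middle seen from above, leaning under 20 degrees); the other two are within 6 mm of where they stood, each clamped by a sound clip, so the pass filed is the one from the weak clip (((horizontal distance between pass_blue_mid and slot below 0.018 m and z of pass_blue_mid in the frame of slot below 0.017 m and angle between pass_blue_mid's own z axis and vertical below 0.35 rad and linear speed of pass_blue below 0.02 m/s and distance of each of pass_orange_mid, pass_green_mid from where it was at the start of the episode below 0.006 m and contact force between each of pass_orange, pass_green and anything else above 20 N) or (horizontal distance between pass_orange_mid and slot below 0.018 m and z of pass_orange_mid in the frame of slot below 0.017 m and angle between pass_orange_mid's own z axis and vertical below 0.35 rad and linear speed of pass_orange below 0.02 m/s and distance of each of pass_blue_mid, pass_green_mid from where it was at the start of the episode below 0.006 m and contact force between each of pass_blue, pass_green and anything else above 20 N) or (horizontal distance between pass_green_mid and slot below 0.018 m and z of pass_green_mid in the frame of slot below 0.017 m and angle between pass_green_mid's own z axis and vertical below 0.35 rad and linear speed of pass_green below 0.02 m/s and distance of each of pass_blue_mid, pass_orange_mid from where it was at the start of the episode below 0.006 m and contact force between each of pass_blue, pass_orange and anything else above 20 N))); the robot touches nothing.
It fails at once if a second pass is shifted by more than 6 mm: only the pass in the weak clip may be drawn (distance of each of pass_blue_mid, pass_orange_mid from where it was at the start of the episode above 0.006 m or distance of each of pass_blue_mid, pass_green_mid from where it was at the start of the episode above 0.006 m or distance of each of pass_orange_mid, pass_green_mid from where it was at the start of the episode above 0.006 m).
It fails at once if a pass is forced against the case with more than 25 N (contact force between any of pass_blue, pass_orange, pass_green and case above 25 N).
It fails at once if the bowl or the whistle is pushed by more than 20 mm (distance of any of bowl, whistle from where it was at the start of the episode above 0.02 m).
It also fails if it takes over 64 s, if anything falls off the work surface, if the arm or the gripper's body presses on something with over 40 N, if the wrist force passes 120 N, or if a joint passes its speed limit or range.

## Working session

There is one attempt and no reset: what is moved stays moved. The work goes in short steps, Python scripts to look and compute and a tool call to move; the robot and the scene stay as the last step left them, time stands still between calls to the robot, and variables do not carry over. Pictures are saved under pics/ and viewed, about 8 in all and at most 12, crops included, and the job is handed in when it is done.

Besides the shell and the picture viewer there is one more tool, called after "Emit:" as name(argument=value, ...), one argument or row to a line, values as JSON. step_arm: Moves the arm, as the interface text tells. Its arguments: {"type":"object","properties":{"steps":{"type":"array"},"claw":{"type":"number"}},"required":["steps"]}

```bash
mkdir -p pics; cat > h.py <<'E'
import numpy as np,cv2
from station import env
from scipy.spatial.transform import Rotation as Ro
def w(p,u,v,z=None):
    z=p["range_z"][v,u] if z is None else z
    c=np.stack([(u-p["K"][0,2])/p["K"][0,0]*z,(v-p["K"][1,2])/p["K"][1,1]*z,z],-1)
    return (c-p["t"])@p["R"]
def save(p,n): cv2.imwrite(f"pics/{n}.png",p["pixels"][:,:,::-1])
E
python3 - <<'E'
from h import *
print({k:np.round(v,3) if not isinstance(v,str) else v for k,v in env.observe().items()})
P={}
for n in("top","scene"):
    p=env.snapshot(n);save(p,n+"0");P[n]=p
    print(n,"cam",np.round(-p["R"].T@p["t"]),np.round(p["R"][2],2))
    for t in["pass_blue_mid","pass_orange_mid","pass_green_mid","slot","case","rail","turntable","bowl","whistle"]:
        for d in env.outline_of(p,t)[:2]:
            v,u=np.nonzero(d["region"]&(p["range_z"]>0))
            if len(u)==0: continue
            X=w(p,u,v)
            print(t,round(d["confidence"],2),np.round(d["xy"]),len(u),np.round(np.median(X,0)),np.round(np.percentile(X,[2,98],0)).tolist())
E
```

```text
{'clock': np.float64(0.0), 'joint_pos': array([ 1.206,  0.537, -0.004,  1.539,  0.003,  1.067, -0.071]), 'joint_velocities': array([-0.001,  0.   ,  0.001, -0.   ,  0.   ,  0.001,  0.001]), 'tau': array([ 1.000e-03, -5.834e+01,  1.049e+00, -2.591e+01,  1.200e-02,
        1.000e-02, -0.000e+00]), 'eef_pos': array([ 191.13 , -620.612,  247.384]), 'ee_rot': array([-3.105e+00, -4.670e-01,  1.000e-03]), 'contact_force': array([ 0.597,  0.498, -0.576]), 'torque': array([ 0.   , -0.017,  0.019]), 'opening': np.float64(85.388)}
top cam [441.  45. 828.] [ 0.18 -0.02 -0.98]
pass_blue_mid 0.65 [417. 233.] 141 [ 536. -224.  103.] [[532.0, -255.0, 47.0], [542.0, -207.0, 114.0]]
pass_orange_mid 0.43 [362. 245.] 147 [ 518. -127.  105.] [[514.0, -154.0, 44.0], [524.0, -104.0, 114.0]]
pass_green_mid 0.66 [303. 259.] 133 [501. -29. 110.] [[496.0, -52.0, 53.0], [507.0, -3.0, 114.0]]
pass_green_mid 0.6 [232. 332.] 248 [369. 105.  22.] [[360.0, 81.0, 1.0], [377.0, 128.0, 25.0]]
slot 0.84 [106. 241.] 14890 [527. 336.  47.] [[441.0, 207.0, 13.0], [615.0, 402.0, 163.0]]
case 0.66 [108. 241.] 14720 [527. 336
[... 628 characters left out ...]
[503. -24.  82.] [[496.0, -51.0, 52.0], [508.0, 1.0, 110.0]]
pass_green_mid 0.93 [322. 189.] 583 [391.   3.  44.] [[388.0, -25.0, 2.0], [395.0, 29.0, 85.0]]
slot 0.6 [416. 258.] 8357 [580. 314.  43.] [[441.0, 214.0, 6.0], [619.0, 404.0, 162.0]]
case 0.61 [415. 261.] 8284 [580. 314.  43.] [[441.0, 214.0, 7.0], [619.0, 404.0, 162.0]]
rail 0.74 [259. 205.] 1326 [ 524. -102.   14.] [[469.0, -269.0, -0.0], [564.0, 20.0, 18.0]]
turntable 0.74 [152. 245.] 6740 [ 784. -164.   20.] [[660.0, -288.0, 17.0], [884.0, -61.0, 57.0]]
bowl 0.73 [261. 292.] 4250 [743. 102.  27.] [[692.0, 50.0, 3.0], [829.0, 186.0, 55.0]]
whistle 0.44 [364. 206.] 166 [372. 111.  18.] [[341.0, 82.0, -1.0], [378.0, 128.0, 24.0]]
```

```bash
python3 - <<'E'
import cv2,numpy as np
a=cv2.imread("pics/top0.png");b=cv2.imread("pics/scene0.png")
cv2.imwrite("pics/both.png",cv2.resize(np.hstack([a[60:,:460],b[60:360,100:]*1 if 0 else cv2.copyMakeBorder(b[100:360,120:520],0,100,0,0,cv2.BORDER_CONSTANT)]),(800,335)))
cv2.imwrite("pics/topb.png",cv2.resize(a,(784,588)))
E
```

```text
(no output)
```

View pics/topb.png

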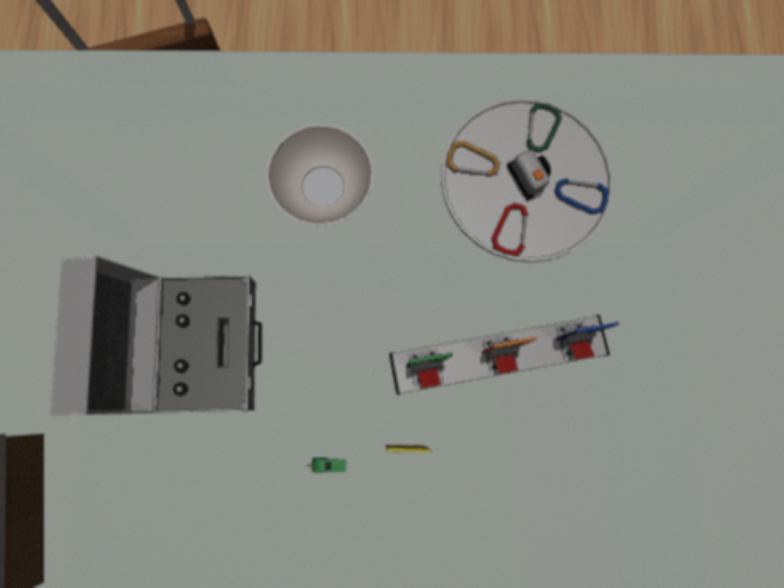

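View pics/scene0.png

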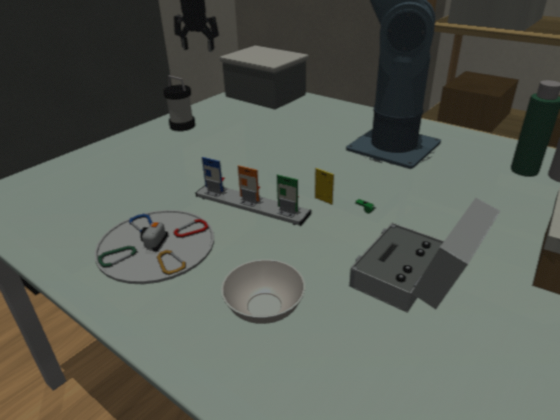

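The yellow standing pass (scene 325,187, top 292,320) is the look-alike of the green pass, and it is not in the rail. The three real passes are in the clips at scene (213,171), (249,177) and (286,189). The slot is at top (159,245).

```bash
python3 - <<'E'
from h import *
p=env.snapshot("scene")
C=[]
for t in["pass_blue_mid","pass_orange_mid","pass_green_mid"]:
    d=env.outline_of(p,t)[0]
    v,u=np.nonzero(d["region"]&(p["range_z"]>0));X=w(p,u,v);X=X[(X[:,2]>62)&(X[:,2]<108)]
    vx,vy,x0,y0=cv2.fitLine(X[:,:2].astype(np.float32),cv2.DIST_HUBER,0,.01,.01).ravel()
    if vy<0:vx,vy=-vx,-vy
    s=(X[:,:2]-[x0,y0])@[vx,vy]; m=(np.percentile(s,2)+np.percentile(s,98))/2
    c=np.array([x0,y0])+m*np.array([vx,vy])-2*np.array([vy,-vx]);C.append(c)
    print(t,np.round(c,1),"yaw",np.degrees(np.arctan2(-vx,vy)).round(1),"len",np.ptp(s).round(1))
C=np.array(C);d=C[2]-C[0];print("rail yaw",np.degrees(np.arctan2(-d[0],d[1])),np.linalg.norm(d))
p=env.snapshot("top")
g=p["pixels"].astype(int).sum(2);r=np.zeros(g.shape,bool);r[222:268,148:170]=1
v,u=np.nonzero(r&(p["range_z"]>0));X=w(p,u,v);z0=np.median(X[:,2]);print("z0",z0)
k=(g[v,u]<0.6*np.median(g[v,u]));print(k.sum(),g[v,u].min(),np.median(g[v,u]))
# project slot pixels on plane z=z0
uv=np.stack([u[k],v[k]],1).astype(np.float32)
def onplane(u,v,z):
    c=np.stack([(u-p["K"][0,2])/p["K"][0,0],(v-p["K"][1,2])/p["K"][1,1],np.ones_like(u)],-1)@p["R"];o=-p["R"].T@p["t"]
    return o+c*((z-o[2])/c[:,2])[:,None]
Y=onplane(uv[:,0].astype(float),uv[:,1].astype(float),42.)
print("slot rect",cv2.minAreaRect(Y[:,:2].astype(np.float32)),"low",np.median(X[X[:,2]<38],0) if (X[:,2]<38).any() else None)
print(uv.min(0),uv.max(0))
im=p["pixels"][205:285,100:195,::-1];cv2.imwrite("pics/slot.png",cv2.resize(im,None,fx=7,fy=7,interpolation=cv2.INTER_NEAREST))
E
```

```text
pass_blue_mid [ 537.2 -231.3] yaw 10.3 len 58.3
pass_orange_mid [ 519.  -128.9] yaw 10.0 len 56.5
pass_green_mid [389.3   2.8] yaw -2.5 len 54.4
rail yaw 32.275197249684275 276.84722866914586
z0 42.039563588952646
140 62 275.0
slot rect ((528.8555297851562, 245.37025451660156), (11.466087341308594, 63.62684631347656), 88.23231506347656) low [531.31552173 248.75303177  16.77531344]
[155. 227.] [162. 261.]
```

View pics/slot.png

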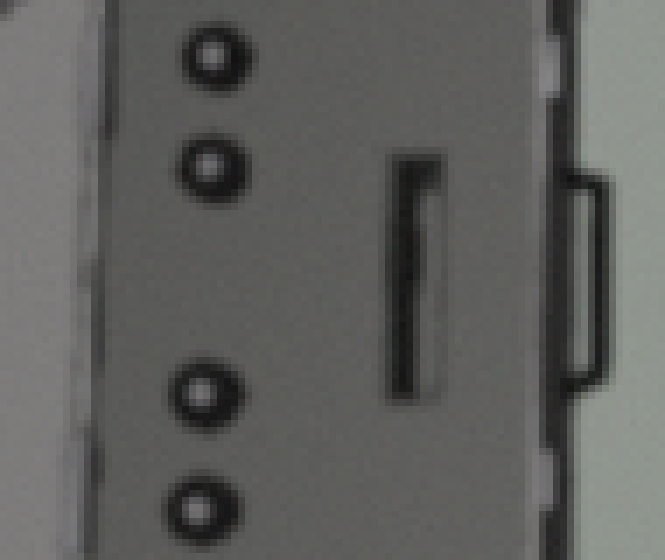

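The crop shows the slot mouth, chamfer included, at columns 155.3–163.3 and rows 226.7–262.9. The top match for green was the yellow look-alike at (389,3), so I'll take the other one at (503,-24).

```bash
python3 - <<'E'
from h import *
p=env.snapshot("top")
def onplane(u,v,z):
    c=np.array([(u-p["K"][0,2])/p["K"][0,0],(v-p["K"][1,2])/p["K"][1,1],1])@p["R"];o=-p["R"].T@p["t"]
    return (o+c*((z-o[2])/c[2]))[:2]
print("slot",onplane(158.8,244.3,42))
a=onplane(130.5,212.6,50);b=onplane(128.5,277.4,50);print("cells",a,b,"mid",(a+b)/2,"deg",np.degrees(np.arctan2(*(a-b)[::-1])))
o=env.observe();R=Ro.from_rotvec(o["ee_rot"]).as_matrix();print(R.round(3),o["eef_pos"])
ry=np.array([-np.sin(np.radians(10.1)),np.cos(np.radians(10.1)),0])
E
```

```text
slot [528.04100059 243.62273036]
cells [586.75910372 296.73910712] [467.14130417 293.65768391] mid [526.95020395 295.19839552] deg 1.4756458270399488
[[ 0.956  0.294 -0.   ]
 [ 0.294 -0.956 -0.   ]
 [-0.     0.    -1.   ]] [ 191.34710037 -621.18985124  248.29054344]
```

Emit:
step_arm(
  steps=[
    {"delta_pos":[10,-6,4],"turn":[0,0,7]},
    {"delta_pos":[44.5,-27.1,6],"turn":[0,0,7]},
    {"delta_pos":[44.5,-27.1,6],"turn":[0,0,7]},
    {"delta_pos":[44.5,-27.1,6],"turn":[0,0,7]},
    {"delta_pos":[44.5,-27.1,6],"turn":[0,0,7]},
    {"delta_pos":[44.5,-27.1,6],"turn":[0,0,7]},
    {"delta_pos":[44.5,-27.1,6],"turn":[0,0,7]},
    {"delta_pos":[44.5,-27.1,6],"turn":[0,0,7]},
    {"delta_pos":[44.5,-27.1,6],"turn":[0,0,7]},
    {"delta_pos":[44.5,-27.1,6],"turn":[0,0,7]},
    {"delta_pos":[44.5,-27.1,6],"turn":[0,0,7]},
    {"delta_pos":[44.5,-27.1,6],"turn":[0,0,7]},
  ],
  claw=1,
)

```text
clock: 2.5
eef_pos: [539.9, -225.9, 188.0]
ee_rot: [-3.126, -0.289, -0.003]
contact_force: [-0.3, -0.2, -0.5]
opening: 85.5
```

```bash
cat > mv.py <<'E'
# usage: mv.py x y z yawdeg(of tool x): prints tool-frame delta (cm) and turn about tool z
import sys
from h import *
x,y,z,a=map(float,sys.argv[1:])
o=env.observe();R=Ro.from_rotvec(o["ee_rot"]).as_matrix()
G=np.column_stack([[np.cos(np.radians(a)),np.sin(np.radians(a)),0],[np.sin(np.radians(a)),-np.cos(np.radians(a)),0],[0,0,-1.]])
print("clock",o["clock"],"pos",o["eef_pos"].round(1),"F",o["contact_force"].round(1),"M",o["torque"].round(2),"open",o["opening"].round(1))
print("delta cm",(R.T@(np.array([x,y,z])-o["eef_pos"])/10).round(2),"turn",np.degrees(Ro.from_matrix(R.T@G).as_rotvec()).round(2),"q",np.array(o["joint_pos"]).round(2))
E
python3 mv.py 537.2 -231.3 90 10.1
python3 - <<'E'
from h import *
p=env.snapshot("top");im=p["pixels"][170:300,270:470,::-1];cv2.imwrite("pics/c1.png",cv2.resize(im,None,fx=4,fy=4,interpolation=cv2.INTER_CUBIC))
E
```

```text
Traceback (most recent call last):
  File "mv.py", line 7, in <module>
    print("clock",o["clock"],"pos",o["eef_pos"].round(1),"F",o["contact_force"].round(1),"M",o["torque"].round(2),"open",o["opening"].round(1))
                                                                                                                         ^^^^^^^^^^^^^^^^^^
AttributeError: 'float' object has no attribute 'round'
```

View pics/c1.png

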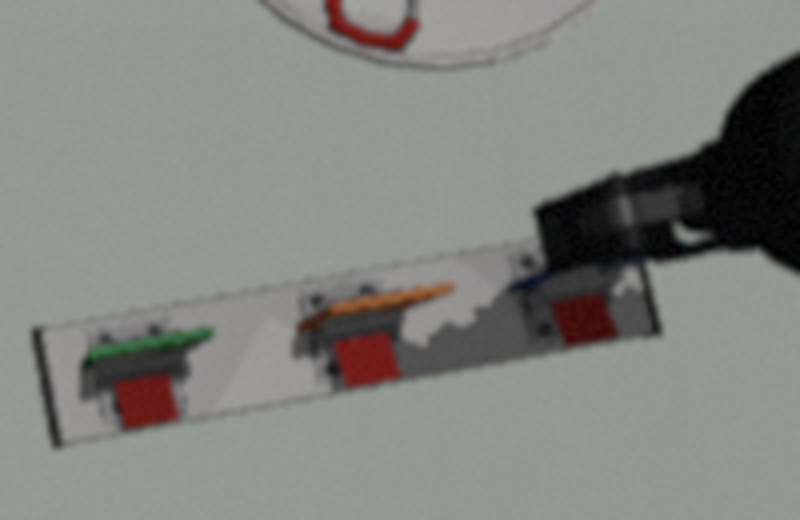

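The crop shows the gripper above the blue pass at about (600,230), with the orange pass at (380,300) and the green at (150,345), all seated.

```bash
sed -i 's/o\["opening"\].round(1)/round(float(o["opening"]),1)/' mv.py; python3 mv.py 537.2 -231.3 150 10.1
```

```text
clock 2.55 pos [ 538.  -229.   188.1] F [-1.1 -0.5  0.8] M [0.02 0.   0.02] open 85.3
delta cm [-0.13  0.21  3.81] turn [-0.04 -0.02  0.26] q [ 0.4   0.5  -0.1   1.76  0.06  0.88 -1.12]
```

Emit:
step_arm(
  steps=[
    {"delta_pos":[-0.1,0.2,3],"turn":[0,0,0]},
    {"delta_pos":[-0.1,0.2,6],"turn":[0,0,0]},
    {"delta_pos":[-0.1,0.2,8],"turn":[0,0,0]},
    {"delta_pos":[-0.1,0.2,9.6],"turn":[0,0,0]},
    {"delta_pos":[-0.1,0.2,9.6],"turn":[0,0,0]},
    {"delta_pos":[-0.1,0.2,9.6],"turn":[0,0,0]},
    {"delta_pos":[-0.1,0.2,9.6],"turn":[0,0,0]},
  ],
)

```text
clock: 3.25
eef_pos: [538.2, -231.8, 93.4]
ee_rot: [3.129, 0.283, 0.004]
contact_force: [0.7, -0.3, 0.1]
opening: 85.3
```

```bash
python3 mv.py 537.2 -231.3 92 10.1
```

```text
clock 3.25 pos [ 538.2 -231.8   93.4] F [ 0.7 -0.3  0.1] M [ 0.   -0.01  0.03] open 85.3
delta cm [-0.09 -0.06  0.14] turn [ 0.03 -0.13  0.23] q [ 0.4   0.64 -0.09  1.81  0.08  0.7  -1.13]
```

Emit:
step_arm(
  steps=[
    {"delta_pos":[0,0,0],"turn":[0,0,0]},
    {"delta_pos":[0,0,0],"turn":[0,0,0]},
    {"delta_pos":[0,0,0],"turn":[0,0,0]},
    {"delta_pos":[0,0,0],"turn":[0,0,0]},
    {"delta_pos":[0,0,0],"turn":[0,0,0]},
    {"delta_pos":[0,0,0],"turn":[0,0,0]},
    {"delta_pos":[0,0,0],"turn":[0,0,0]},
    {"delta_pos":[0,0,0],"turn":[0,0,0]},
  ],
  claw=-1,
)

```text
clock: 4.05
eef_pos: [539.0, -232.2, 94.6]
ee_rot: [3.128, 0.283, 0.006]
contact_force: [-0.9, 0.4, 6.6]
opening: 52.7
```

```bash
python3 mv.py 537.2 -231.3 92 10.1
```

```text
clock 4.05 pos [ 539.  -232.2   94.6] F [-0.9  0.4  6.6] M [0.1  0.23 0.01] open 52.7
delta cm [-0.16 -0.12  0.26] turn [ 0.09 -0.21  0.23] q [ 0.4   0.63 -0.09  1.81  0.08  0.7  -1.13]
```

Emit:
step_arm(
  steps=[
    {"delta_pos":[0,0,-0.05],"turn":[0,0,0]},
    {"delta_pos":[0,0,-0.1],"turn":[0,0,0]},
    {"delta_pos":[0,0,-0.1],"turn":[0,0,0]},
    {"delta_pos":[0,0,-0.1],"turn":[0,0,0]},
  ],
)

```text
clock: 4.45
eef_pos: [538.8, -232.1, 95.4]
ee_rot: [3.128, 0.283, 0.005]
contact_force: [0.3, -0.7, -3.1]
opening: 52.5
```

Emit:
step_arm(
  steps=[
    {"delta_pos":[0,0,-0.05],"turn":[0,0,0]},
    {"delta_pos":[0,0,-0.1],"turn":[0,0,0]},
    {"delta_pos":[0,0,-0.1],"turn":[0,0,0]},
    {"delta_pos":[0,0,-0.1],"turn":[0,0,0]},
  ],
)

```text
clock: 4.85
eef_pos: [538.8, -232.0, 96.3]
ee_rot: [3.128, 0.283, 0.005]
contact_force: [0.3, -0.1, -5.0]
opening: 52.3
```

Emit:
step_arm(
  steps=[
    {"delta_pos":[0,0,-0.05],"turn":[0,0,0]},
    {"delta_pos":[0,0,-0.1],"turn":[0,0,0]},
    {"delta_pos":[0,0,-0.1],"turn":[0,0,0]},
    {"delta_pos":[0,0,-0.1],"turn":[0,0,0]},
  ],
)

```text
clock: 5.25
eef_pos: [538.7, -231.9, 97.3]
ee_rot: [3.128, 0.283, 0.005]
contact_force: [0.4, -0.1, -3.2]
opening: 52.2
```

Emit:
step_arm(
  steps=[
    {"delta_pos":[0,0,-0.05],"turn":[0,0,0]},
    {"delta_pos":[0,0,-0.1],"turn":[0,0,0]},
    {"delta_pos":[0,0,-0.15],"turn":[0,0,0]},
    {"delta_pos":[0,0,-0.15],"turn":[0,0,0]},
  ],
)

```text
clock: 5.65
eef_pos: [538.7, -231.9, 98.9]
ee_rot: [3.128, 0.283, 0.005]
contact_force: [-0.2, 0.4, -3.1]
opening: 52.2
```

```bash
python3 - <<'E'
from h import *
p=env.snapshot("scene");q=cv2.imread("pics/scene0.png")[:,:,::-1]
a=np.hstack([cv2.resize(np.ascontiguousarray(i[150:215,190:255]),None,fx=6,fy=6,interpolation=cv2.INTER_CUBIC) for i in(q,p["pixels"])]);cv2.imwrite("pics/cmp.png",a[:,:,::-1])
E
python3 mv.py 537.2 -231.3 92 10.1
```

```text
clock 5.7 pos [ 538.7 -231.9   98.9] F [-0.   0.6 -3.4] M [ 0.1  -0.07 -0.02] open 52.3
delta cm [-0.14 -0.09  0.69] turn [ 0.07 -0.18  0.23] q [ 0.4   0.63 -0.09  1.81  0.08  0.71 -1.13]
```

View pics/cmp.png

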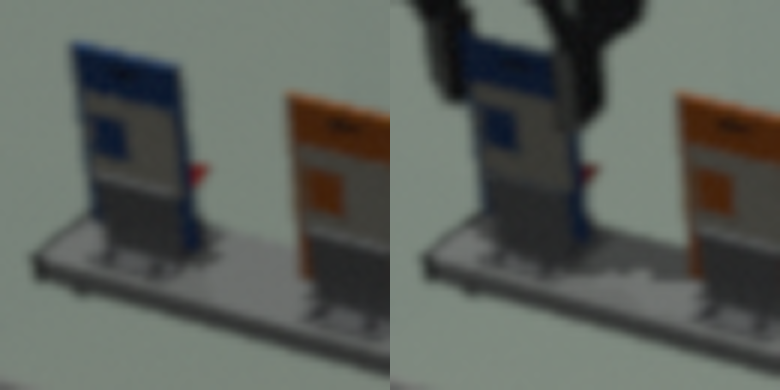

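The blue pass rises with the hand at a steady 3–5 N and the picture shows it raised by about 3.5 mm, so its clip is the weak one. I'm drawing it out now.

Emit:
step_arm(
  steps=[
    {"delta_pos":[0,0,-0.5],"turn":[0,0,0]},
    {"delta_pos":[0,0,-1],"turn":[0,0,0]},
    {"delta_pos":[0,0,-1.5],"turn":[0,0,0]},
    {"delta_pos":[0,0,-2],"turn":[0,0,0]},
    {"delta_pos":[0,0,-2.6],"turn":[0,0,0]},
    {"delta_pos":[0,0,-3.5],"turn":[0,0,0]},
    {"delta_pos":[0,0,-5],"turn":[0,0,0]},
    {"delta_pos":[0,0,-7.5],"turn":[0,0,0]},
    {"delta_pos":[0,0,-10],"turn":[0,0,0]},
    {"delta_pos":[0,0,-13],"turn":[0,0,0]},
    {"delta_pos":[0,0,-13],"turn":[0,0,0]},
    {"delta_pos":[0,0,-13],"turn":[0,0,0]},
  ],
)

```text
clock: 6.9
eef_pos: [538.7, -232.1, 230.4]
ee_rot: [3.127, 0.283, 0.008]
contact_force: [0.3, -0.0, -1.0]
opening: 52.4
```

```bash
python3 mv.py 528.2 243 225 91.5;python3 mv.py 528.2 243 225 -88.5
```

```text
clock 6.9 pos [ 538.7 -232.1  230.4] F [ 0.3 -0.  -1. ] M [-0.02 -0.02 -0.04] open 52.4
delta cm [  7.48 -46.93   0.47] turn [  0.33  -0.15 -81.17] q [ 0.41  0.45 -0.1   1.73  0.05  0.96 -1.11]
clock 6.9 pos [ 538.7 -232.1  230.4] F [ 0.3 -0.  -1. ] M [-0.02 -0.02 -0.04] open 52.4
delta cm [  7.48 -46.93   0.47] turn [-0.15 -0.34 98.83] q [ 0.41  0.45 -0.1   1.73  0.05  0.96 -1.11]
```

Emit:
step_arm(
  steps=[
    {"delta_pos":[0.7,-4.5,0],"turn":[0,0,-8]},
    {"delta_pos":[1.4,-9,0],"turn":[0,0,-16]},
    {"delta_pos":[2.1,-13.5,0],"turn":[0,0,-24]},
    {"delta_pos":[2.8,-18,0],"turn":[0,0,-32]},
    {"delta_pos":[3.5,-22,0],"turn":[0,0,-40]},
    {"delta_pos":[4.2,-26,0],"turn":[0,0,-48]},
    {"delta_pos":[4.9,-30,0],"turn":[0,0,-56]},
    {"delta_pos":[5.6,-34,0],"turn":[0,0,-64]},
    {"delta_pos":[6.3,-38,0],"turn":[0,0,-72]},
    {"delta_pos":[7,-42,0],"turn":[0,0,-78]},
    {"delta_pos":[7.5,-45,0],"turn":[0,0,-81]},
    {"delta_pos":[7.5,-46.5,0],"turn":[0,0,-81]},
  ],
)

```text
clock: 8.1
eef_pos: [527.8, 242.0, 228.9]
ee_rot: [2.189, 2.249, 0.004]
contact_force: [-0.0, 0.4, -1.3]
opening: 52.5
```

```bash
python3 mv.py 528.2 243 225 91.5
```

```text
clock 8.1 pos [527.8 242.  228.9] F [-0.   0.4 -1.3] M [-0.01 -0.03 -0.02] open 52.5
delta cm [0.1  0.04 0.39] turn [0.21 0.01 0.06] q [-0.11  0.49 -0.53  1.72  0.29  1.   -0.72]
```

Emit:
step_arm(
  steps=[
    {"delta_pos":[0.1,0,3],"turn":[0,0,0]},
    {"delta_pos":[0.1,0,6],"turn":[0,0,0]},
    {"delta_pos":[0.1,0,8.5],"turn":[0,0,0]},
    {"delta_pos":[0.1,0,9.5],"turn":[0,0,0]},
    {"delta_pos":[0.1,0,9.5],"turn":[0,0,0]},
    {"delta_pos":[0.1,0,9.5],"turn":[0,0,0]},
  ],
)

```text
clock: 8.7
eef_pos: [528.7, 242.8, 134.7]
ee_rot: [2.19, 2.248, 0.005]
contact_force: [0.2, -0.2, -0.8]
opening: 52.2
```

```bash
python3 mv.py 528.2 243 82 91.5; python3 - <<'E'
from h import *
for n in("scene","top"):
    p=env.snapshot(n);save(p,n+"2")
    for d in env.outline_of(p,"pass_blue_mid")[:1]:
        v,u=np.nonzero(d["region"]&(p["range_z"]>0));X=w(p,u,v)
        X=X[(abs(X[:,0]-528)<45)&(abs(X[:,1]-243)<25)]
        print(n,d["confidence"],np.round(d["xy"]),len(u),np.round(np.percentile(X,[3,50,97],0),1).tolist(),X[:,1].std().round(2) if len(X) else 0)
a=cv2.imread("pics/scene2.png")[180:330,330:530];b=cv2.imread("pics/top2.png")[170:320,60:260]
cv2.imwrite("pics/two.png",cv2.resize(np.hstack([a,b]),None,fx=2,fy=2,interpolation=cv2.INTER_CUBIC))
E
```

```text
clock 8.7 pos [528.7 242.8 134.7] F [ 0.2 -0.2 -0.8] M [ 0.02 -0.01 -0.02] open 52.2
delta cm [ 0.02 -0.07  5.27] turn [ 0.26  0.01 -0.  ] q [-0.16  0.61 -0.48  1.79  0.37  0.82 -0.79]Traceback (most recent call last):
  File "<stdin>", line 7, in <module>
    return _quantile_unchecked(
        a, q, axis, out, overwrite_input, method, keepdims, weights)
    return _ureduce(a,
                    func=_quantile_ureduce_func,
    ...<5 lines>...
                    overwrite_input=overwrite_input,
                    method=method)
    r = func(a, **kwargs)
    result = _quantile(arr,
                       quantiles=q,
    ...<2 lines>...
                       out=out,
                       weights=wgt)
    slices_having_nans = np.isnan(arr[-1, ...])
                                  ~~~^^^^^^^^^
IndexError: index -1 is out of bounds for axis 0 with size 0
```

```bash
cat > look.py <<'E'
import sys
from h import *
s=sys.argv[1]
for n in("scene","top"):
    p=env.snapshot(n);save(p,n+s)
    V,U=np.nonzero(p["range_z"]>0);X=w(p,U,V);k=(abs(X[:,0]-528)<24)&(abs(X[:,1]-243)<20)&(X[:,2]>52)&(X[:,2]<115)
    X=X[k];print(n,k.sum());
    for z in range(50,120,10):
        Y=X[(X[:,2]>=z)&(X[:,2]<z+10)]
        if len(Y)>4: print(z,len(Y),np.round(np.percentile(Y,[5,50,95],0)[:,:2],1).tolist(),np.polyfit(Y[:,0],Y[:,1],1).round(3))
a=cv2.imread(f"pics/scene{s}.png")[180:330,330:530];b=cv2.imread(f"pics/top{s}.png")[170:320,60:260]
cv2.imwrite(f"pics/two{s}.png",cv2.resize(np.hstack([a,b]),None,fx=2,fy=2,interpolation=cv2.INTER_CUBIC))
E
python3 look.py 3
```

```text
scene 178
60 17 [[507.9, 243.4], [528.5, 244.3], [548.4, 244.7]] [2.50e-02 2.31e+02]
70 35 [[507.0, 243.8], [526.9, 244.4], [549.4, 245.1]] [2.60000e-02 2.30559e+02]
80 38 [[506.4, 243.6], [526.7, 244.3], [548.1, 245.5]] [2.70000e-02 2.30211e+02]
90 41 [[506.9, 243.7], [532.3, 244.6], [551.0, 245.5]] [3.00000e-02 2.28717e+02]
100 35 [[507.0, 243.6], [526.6, 244.7], [549.3, 245.4]] [2.80000e-02 2.30009e+02]
110 12 [[506.6, 243.6], [519.1, 244.4], [536.4, 245.5]] [3.60000e-02 2.26009e+02]
top 195
60 18 [[514.8, 238.3], [528.3, 238.7], [546.4, 239.4]] [2.60000e-02 2.25178e+02]
70 36 [[506.4, 238.0], [527.7, 238.6], [549.2, 239.1]] [1.40000e-02 2.31046e+02]
80 38 [[507.3, 237.8], [524.9, 238.4], [547.5, 239.2]] [2.50000e-02 2.25531e+02]
90 41 [[507.2, 238.0], [531.3, 238.6], [549.3, 239.1]] [1.60000e-02 2.30161e+02]
100 40 [[509.4, 238.0], [525.8, 238.6], [548.9, 239.2]] [2.30000e-02 2.26321e+02]
110 22 [[510.5, 238.0], [531.3, 238.5], [548.5, 239.2]] [1.80000e-02 2.29058e+02]
```

View pics/two3.png

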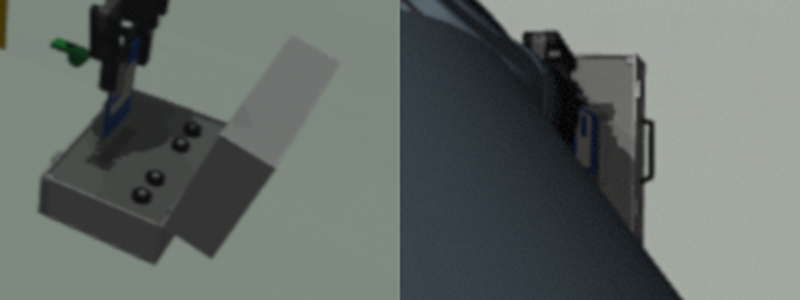

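The pictures show the blue pass held upright above the slot, at left (118,105) and right (587,140), with its middle at y≈241.5. I'll cross-check the slot position from the scene camera.

```bash
python3 - <<'E'
from h import *
p=env.snapshot("scene");im=cv2.imread("pics/scene0.png");g=im.astype(int).sum(2)
y0,y1,x0,x1=238,268,376,404;c=g[y0:y1,x0:x1]
m=c<0.75*np.median(c)
n,l,s,_=cv2.connectedComponentsWithStats(m.astype(np.uint8));print(s.tolist())
i=1+np.argmax(s[1:,4]);v,u=np.nonzero(l==i);v=v+y0;u=u+x0
d=np.stack([(u-p["K"][0,2])/p["K"][0,0],(v-p["K"][1,2])/p["K"][1,1],np.ones(len(u))],-1)@p["R"];o=-p["R"].T@p["t"]
Y=o+d*((42-o[2])/d[:,2])[:,None]
print(cv2.minAreaRect(Y[:,:2].astype(np.float32)),np.median(Y,0))
E
python3 mv.py 528.2 244.5 82 91.5
```

```text
[[0, 0, 28, 30, 706], [3, 6, 18, 18, 132], [27, 28, 1, 2, 2]]
((530.1640014648438, 246.76986694335938), (62.19635009765625, 12.942265510559082), 1.1831903457641602) [531.48171569 246.73724776  42.        ]
clock 8.95 pos [528.7 243.1 134.9] F [-0.  -0.1  0.4] M [-0.01 -0.02 -0.01] open 52.3
delta cm [ 0.14 -0.08  5.29] turn [ 0.3  -0.01  0.04] q [-0.16  0.61 -0.48  1.79  0.37  0.82 -0.79]
```

Emit:
step_arm(
  steps=[
    {"delta_pos":[0.3,0,0.5],"turn":[0,0,0]},
    {"delta_pos":[0.3,0,1.2],"turn":[0,0,0]},
    {"delta_pos":[0.3,0,1.8],"turn":[0,0,0]},
    {"delta_pos":[0.3,0,1.9],"turn":[0,0,0]},
    {"delta_pos":[0.3,0,1.9],"turn":[0,0,0]},
    {"delta_pos":[0.3,0,1.9],"turn":[0,0,0]},
  ],
)

```text
clock: 9.55
eef_pos: [528.8, 246.2, 115.9]
ee_rot: [2.189, 2.249, 0.006]
contact_force: [0.8, 0.1, -0.8]
opening: 52.3
```

```bash
python3 look.py 4
```

```text
scene 188
50 30 [[507.4, 246.7], [529.2, 247.4], [548.4, 248.2]] [2.50000e-02 2.34324e+02]
60 38 [[506.7, 246.9], [529.6, 247.6], [551.2, 248.6]] [2.30000e-02 2.35433e+02]
70 39 [[507.5, 246.3], [528.4, 247.5], [550.1, 248.2]] [2.70000e-02 2.33043e+02]
80 32 [[507.8, 246.7], [526.2, 247.6], [549.2, 248.5]] [2.80000e-02 2.33055e+02]
90 21 [[508.4, 246.5], [516.4, 247.5], [526.3, 248.0]] [6.00000e-03 2.44081e+02]
100 19 [[507.8, 246.5], [516.2, 247.2], [526.3, 248.1]] [4.20000e-02 2.25672e+02]
110 9 [[507.4, 246.4], [516.6, 247.2], [524.2, 247.4]] [4.20000e-02 2.25472e+02]
top 197
50 27 [[509.4, 240.8], [529.0, 241.6], [549.3, 242.2]] [2.10000e-02 2.30455e+02]
60 31 [[510.6, 240.8], [527.4, 241.5], [546.8, 242.2]] [1.50000e-02 2.33452e+02]
70 40 [[512.2, 240.8], [532.7, 241.5], [550.3, 242.2]] [2.10000e-02 2.30176e+02]
80 29 [[514.1, 240.8], [531.4, 241.6], [549.9, 242.3]] [2.30000e-02 2.29521e+02]
90 35 [[516.9, 241.0], [532.8, 241.8], [550.0, 242.3]] [2.80000e-02 2.26648e+02]
100 26 [[519.0, 241.2], [532.6, 241.8], [544.5, 242.2]] [8.00000e-03 2.37463e+02]
110 9 [[519.8, 241.2], [527.8, 241.6], [533.2, 242.1]] [1.10000e-02 2.35779e+02]
```

Emit:
step_arm(
  steps=[
    {"delta_pos":[0,0,0.3],"turn":[0,0,0]},
    {"delta_pos":[0,0,0.4],"turn":[0,0,0]},
    {"delta_pos":[0,0,0.5],"turn":[0,0,0]},
    {"delta_pos":[0,0,0.6],"turn":[0,0,0]},
    {"delta_pos":[0,0,0.6],"turn":[0,0,0]},
  ],
)

```text
clock: 10.15
eef_pos: [528.8, 246.2, 109.9]
ee_rot: [2.189, 2.249, 0.006]
contact_force: [-0.6, 0.6, 0.1]
opening: 52.5
```

Emit:
step_arm(
  steps=[
    {"delta_pos":[0,0,0.2],"turn":[0,0,0]},
    {"delta_pos":[0,0,0.3],"turn":[0,0,0]},
    {"delta_pos":[0,0,0.4],"turn":[0,0,0]},
    {"delta_pos":[0,0,0.4],"turn":[0,0,0]},
  ],
)

```text
clock: 10.55
eef_pos: [528.8, 246.1, 105.8]
ee_rot: [2.189, 2.249, 0.006]
contact_force: [0.1, -0.1, 0.5]
opening: 52.4
```

Still no contact at 6 mm below the mouth, so I'll go further.

Emit:
step_arm(
  steps=[
    {"delta_pos":[0,0,0.3],"turn":[0,0,0]},
    {"delta_pos":[0,0,0.5],"turn":[0,0,0]},
    {"delta_pos":[0,0,0.7],"turn":[0,0,0]},
    {"delta_pos":[0,0,0.9],"turn":[0,0,0]},
    {"delta_pos":[0,0,1.0],"turn":[0,0,0]},
    {"delta_pos":[0,0,1.0],"turn":[0,0,0]},
  ],
)

```text
clock: 11.15
eef_pos: [528.7, 246.1, 95.6]
ee_rot: [2.189, 2.249, 0.005]
contact_force: [0.3, -1.5, 0.0]
opening: 52.4
```

Emit:
step_arm(
  steps=[
    {"delta_pos":[-0.05,0,0.3],"turn":[0,0,0]},
    {"delta_pos":[-0.05,0,0.5],"turn":[0,0,0]},
    {"delta_pos":[-0.05,0,0.7],"turn":[0,0,0]},
    {"delta_pos":[-0.05,0,0.9],"turn":[0,0,0]},
    {"delta_pos":[-0.05,0,0.9],"turn":[0,0,0]},
  ],
)

```text
clock: 11.65
eef_pos: [528.6, 245.5, 86.2]
ee_rot: [2.189, 2.249, 0.005]
contact_force: [-0.7, 0.2, -0.7]
opening: 52.8
```

```bash
python3 mv.py 528.2 244.5 82 91.5; python3 look.py 5
```

```text
clock 11.65 pos [528.6 245.5  86.2] F [-0.7  0.2 -0.7] M [ 0.02  0.   -0.04] open 52.8
delta cm [-0.1  -0.04  0.42] turn [0.25 0.01 0.05] q [-0.19  0.69 -0.44  1.81  0.42  0.74 -0.83]
scene 106
50 21 [[505.8, 246.2], [523.9, 247.0], [551.1, 247.9]] [2.10000e-02 2.35815e+02]
60 20 [[504.7, 246.0], [516.0, 246.8], [528.9, 247.5]] [2.10000e-02 2.36045e+02]
70 19 [[505.8, 245.8], [515.2, 246.8], [524.7, 247.6]] [3.90000e-02 2.26534e+02]
80 21 [[504.9, 245.7], [516.9, 246.7], [526.1, 250.5]] [-1.06000e-01  3.01547e+02]
90 18 [[504.5, 245.6], [514.9, 246.5], [523.9, 248.5]] [-3.60000e-02  2.65254e+02]
100 7 [[505.8, 244.7], [512.4, 246.1], [519.2, 247.7]] [-1.19000e-01  3.07299e+02]
top 41
50 16 [[528.4, 240.3], [541.0, 241.0], [550.9, 241.7]] [3.40000e-02 2.22655e+02]
60 20 [[530.2, 240.6], [539.9, 241.1], [549.3, 241.4]] [1.90000e-02 2.30666e+02]
70 5 [[530.7, 240.0], [534.2, 240.7], [544.5, 241.2]] [-5.90000e-02  2.72167e+02]
```

Emit:
step_arm(
  steps=[
    {"delta_pos":[0,0,0.1],"turn":[0,0,0]},
    {"delta_pos":[0,0,0.2],"turn":[0,0,0]},
    {"delta_pos":[0,0,0.25],"turn":[0,0,0]},
    {"delta_pos":[0,0,0.25],"turn":[0,0,0]},
  ],
)

```text
clock: 12.15
eef_pos: [528.7, 245.6, 84.0]
ee_rot: [2.189, 2.249, 0.005]
contact_force: [0.6, 0.5, -0.9]
opening: 52.9
```

Emit:
step_arm(
  steps=[
    {"delta_pos":[0,0,0.05],"turn":[0,0,0]},
    {"delta_pos":[0,0,0.1],"turn":[0,0,0]},
    {"delta_pos":[0,0,0.15],"turn":[0,0,0]},
    {"delta_pos":[0,0,0.15],"turn":[0,0,0]},
  ],
)

```text
clock: 12.55
eef_pos: [528.7, 245.5, 82.4]
ee_rot: [2.189, 2.249, 0.005]
contact_force: [0.8, 0.3, 0.2]
opening: 52.5
```

Emit:
step_arm(
  steps=[
    {"delta_pos":[0,0,0],"turn":[0,0,0]},
    {"delta_pos":[0,0,0],"turn":[0,0,0]},
    {"delta_pos":[0,0,0],"turn":[0,0,0]},
    {"delta_pos":[0,0,0],"turn":[0,0,0]},
    {"delta_pos":[0,0,0],"turn":[0,0,0]},
    {"delta_pos":[0,0,-0.3],"turn":[0,0,0]},
  ],
  claw=1,
)

```text
clock: 13.15
eef_pos: [528.4, 245.4, 85.2]
ee_rot: [2.189, 2.249, 0.004]
contact_force: [0.4, 0.3, 0.7]
opening: 85.4
```

Emit:
step_arm(
  steps=[
    {"delta_pos":[0,0,-2],"turn":[0,0,0]},
    {"delta_pos":[0,0,-5],"turn":[0,0,0]},
    {"delta_pos":[0,0,-8],"turn":[0,0,0]},
    {"delta_pos":[0,0,-12],"turn":[0,0,0]},
    {"delta_pos":[0,0,-16],"turn":[0,0,0]},
    {"delta_pos":[0,0,-19],"turn":[0,0,0]},
    {"delta_pos":[-10,0,-20],"turn":[0,0,0]},
    {"delta_pos":[-16,0,-20],"turn":[0,0,0]},
    {"delta_pos":[-20,0,-20],"turn":[0,0,0]},
    {"delta_pos":[-25,0,-20],"turn":[0,0,0]},
    {"delta_pos":[-25,0,-20],"turn":[0,0,0]},
    {"delta_pos":[-25,0,-20],"turn":[0,0,0]},
  ],
)

```text
clock: 14.35
eef_pos: [534.3, -13.5, 285.2]
ee_rot: [2.201, 2.234, -0.002]
contact_force: [0.2, 0.8, 0.2]
opening: 85.6
```

```bash
python3 look.py 6; python3 - <<'E'
from h import *
p=env.snapshot("scene")
for t in["pass_blue_mid","pass_orange_mid","pass_green_mid"]:
    for d in env.outline_of(p,t)[:2]:
        v,u=np.nonzero(d["region"]&(p["range_z"]>0));X=w(p,u,v)
        print(t,round(d["confidence"],2),len(u),np.round(np.median(X,0)),np.round(np.percentile(X,[2,98],0)).tolist())
print(env.observe()["clock"])
E
```

```text
scene 198
50 28 [[510.4, 246.0], [527.7, 246.8], [549.9, 247.9]] [2.7000e-02 2.3271e+02]
60 36 [[507.8, 246.4], [527.9, 246.9], [549.3, 247.7]] [2.00000e-02 2.36392e+02]
70 40 [[506.3, 246.1], [529.5, 247.0], [549.3, 247.6]] [2.20000e-02 2.35524e+02]
80 40 [[508.6, 246.3], [529.9, 246.8], [548.3, 247.6]] [1.40000e-02 2.39367e+02]
90 54 [[507.8, 243.5], [529.7, 246.5], [549.3, 247.3]] [8.00000e-03 2.41879e+02]
top 249
50 31 [[507.8, 240.0], [530.4, 240.8], [548.6, 241.3]] [2.10000e-02 2.29411e+02]
60 39 [[506.1, 240.1], [531.5, 240.9], [549.5, 241.5]] [2.00000e-02 2.30357e+02]
70 42 [[507.1, 240.4], [523.1, 240.8], [546.4, 241.6]] [1.10000e-02 2.34899e+02]
80 39 [[506.1, 240.2], [533.1, 241.0], [550.1, 241.6]] [2.10000e-02 2.29723e+02]
90 88 [[506.8, 240.5], [525.7, 241.8], [548.5, 244.5]] [1.20000e-02 2.35893e+02]
100 10 [[508.3, 241.4], [524.6, 242.5], [548.2, 243.8]] [3.00000e-03 2.41194e+02]
pass_blue_mid 0.56 366 [535. 247.  67.] [[503.0, 243.0, 32.0], [557.0, 252.0, 98.0]]
pass_orange_mid 0.83 449 [ 521. -125.   79.] [[514.0, -153.0, 35.0], [526.0, -102.0, 110.0]]
pass_green_mid 0.64 546 [502. -23.  80.] [[364.0, -97.0, 0.0], [508.0, 1.0, 110.0]]
pass_green_mid 0.59 528 [392.   2.  44.] [[388.0, -24.0, 3.0], [395.0, 27.0, 84.0]]
14.65
```

View pics/scene6.png

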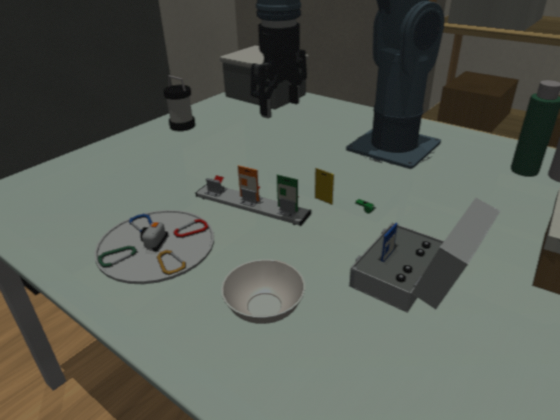

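The blue pass stands upright in the slot at (389,240), its top edge at z≈98. The orange pass (249,182) and green pass (287,190) are still seated, and the bowl and whistle haven't moved. I'm handing in.

```bash
python3 -c "
from h import *
print(env.observe()['joint_velocities'].round(3));print(env.finish_job())"
```

```text
[-0.002  0.002  0.005  0.001  0.003 -0.001  0.002]
the job is handed in; nothing more can be done
None
```

The blue pass, from the clip at the bar's -y end, was in the weak clip. It now stands in the case's slot, and I've handed the job in at about 14.7 s.

- **Finding the weak clip:** I tugged only the blue pass. It slid at a steady 3–5 N over about 3.5 mm, where a sound clip holds to at least 11 N, and a picture showed it rising with the hand. I did not tug the orange and green passes, since only one clip is weak.
- **Placing it:** I drew it out and lowered it into the slot without forcing it; side forces stayed at about 1.5 N or less.
- **Last checks:**
  - The blue pass is upright at about (529, 244), with its top edge at 98 mm, which matches standing on the slot floor. It is released.
  - The orange and green passes read within about 2 mm of where they started.
  - The bowl and whistle look unmoved, and the arm is clear and still.
- **Disagreements:** The two cameras put the slot up to 4 mm apart in y, so I aimed between them and the pass went in. The detector also took the yellow look-alike for the green pass several times, and I left that one alone. One final green reading included stray points, though its middle position was right.

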